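# Load a test piece under the jig's spring clip

### The arm

A 6-joint arm with a two-finger parallel gripper is mounted at the origin on a cart in front of the work surface, level with it; the furniture and walls round the work are solid. World frame = base frame: x ahead of the robot, y to its left, z up, the work surface at z = 0. Lengths are in m, angles in rad, forces in N, time in s.
With the tool pointing down it reaches from about 0.375 to 0.9 m from the base axis. Payload 3.1 kg.
Tool frame: the origin (TCP) lies midway between the tips of the shut fingers; the grasp point (between the pads) lies 19 mm behind it; x points along the fingers, z is the direction in which the jaws open and shut, and the axes are right-handed (so a half turn about x gives the same grasp; the last joint's range is limited). The gripper opens to 85 mm and grips with 20 to 120 N. Pads are 22 mm wide; open, the fingers measure 114 mm over their backs; the gripper's body (76 mm by 85 mm) begins 54 mm behind the grasp point. The pads swing forward as they close: fully open they stand 13 mm farther back than shut.
Start: joints at [-1.284, 0.527, 1.433, -0, 1.181, -0.178], TCP at [0.28, -0.559, 0.231] pointing down, gripper open.
Joint ranges: [-3.08, 3.08], [-0.75, 2.2], [0.22, 2.44], [-1.43, 4.57], [0, 2.65], [-2.85, 2.85]. Speed limits (rad/s): [2.79, 2.79, 3.14, 3.14, 3.14, 3.14].

### API

Orientations are given as a unit quaternion [x, y, z, w].
In Python, from station import status, snapshot, camera_params, ticket gives the robot as it stands.
- The arm moves only by the tool arm_command, never from a script. Its argument "series" is a list that holds one entry, the list of rows, each a list of 4 numbers: the shift along the tool's x, y, z in mm, then the turn about the tool's x in rad. A call has 1 to 10 rows; each row shifts and turns the commanded pose from where the row before left it, along the tool's axes as they then stand; what a row does not reach is not made up. A row lasts 1/10 s, in which the tool goes at most 50 mm and 8.59 degrees, less where a joint would pass 70% of its speed; a pose out of reach is approached as far as the arm can. A call is refused whole if a number of a shift passes 50 or a number of a turn 0.15, either way. A call with a gripper value outside its range is refused whole. "jaw" is the opening in per cent of the stroke, from 0 (shut) to 100 (fully open), set as the call begins (left out, the last holds). The fingers move at their own pace and stop on an object; "force" is the grip in N (left out, the last holds). Time passes only in rows, so rows that do not move let the fingers close. It gives the time, the measured TCP pose, the force and the opening at its end, in the units of the state.
- status.sense(): the state, without advancing time (a new reading comes with each control period).
- snapshot(name): name is "side" or "top" or "wrist"; returns the picture (480x640x3 uint8, red, green, blue); there is no depth.
- camera_params(name): a dict with "fovy" (degrees; the focal length in pixels is half the picture's height over the tangent of half this angle, whatever the lens; pixels are square), "cx", "cy" (the principal point, pixels), "extrinsics" (4x4, takes a point from camera to world coordinates); the wrist camera has in their place "mount" (4x4, takes a point from camera to tool coordinates, whose origin is the TCP and whose axes are the tool frame's). Camera axes: x right, y down, z forward; pixel columns grow to the right and rows downward; lengths in m; the calibration is good to about 2 mm. The wrist camera is an equidistant fisheye: a pixel r from the principal point sees the ray r / f radians off the axis. A picture is of the moment at which its call begins: read the wrist's pose just before it. camera_params takes no time and is no camera call.
- ticket.sign_off(): hands the job in, once; it reports no verdict.
The state is a dict: "t": time; "q": joint angles; "qd": joint speeds; "tau": joint torques, N m; "tcp_pos": TCP position; "tool_rot": TCP orientation; "force": force on the tool from outside, world axes, zero at the start; "ft_torque": the same for the moment, N m; "finger_gap": opening from 0.0 (shut) to 1.0 (fully open).
Only numpy, scipy, OpenCV 4.12 (cv2) and the standard library are available. Lean on these libraries where they do the work, as an engineer would, in place of code of your own. Each camera call takes 0.05 s, during which the arm holds its last target. There are 200 camera calls.

### The job

Load the timber test piece into the spring-clip jig with the fingertips only: press the clip's long thumb paddle right down with one fingertip and, while it is held down, push the piece along its channel with the other fingertip, under the raised clip nose, until its far end is against the end stop. Then let the paddle up so that the nose springs down onto the piece and holds it there, and move clear. Push gently, do not pinch or lift the piece, and leave the things lying around where they are.

Things in the scene. Friction and masses are not known exactly. Their poses are not given: they have to be found in the camera images.
- jig: fixed jig: dark steel base plate 236x156x8 mm carrying a raised dark steel bed (top at z=20 mm). Origin on the trolley top; x = push direction, roughly away from the robot, y = left, z up. A channel runs along x on the bed, centred on y=0, between guides 6 mm high with inner faces at y=-26.5 and +26.5 mm; open at the near end, where the bed begins at x=-118 mm
- stop_face (a point): middle of the foot of the steel end stop's near face, on the bed, at x=90, y=0, z=20 mm in the jig's frame; the stop is 16 mm high and as wide as the bed
- paddle_mid (a point): middle of the paddle's top when pressed level, at x=-35, y=69, z=26 mm in the jig's frame (fixed point). The flat steel paddle is 130 mm along x, 50 mm along y; pressed down it lies level, 6 mm above the bed, so one finger on it and one behind the piece in the channel can be level. A finger can slide along it in x while pressing. At rest it slopes up to the left by 0.35 rad, outer edge at z=46 mm
- nose_spot (a point): point on the bed under the clip's nose, at x=67, y=0, z=20 mm in the jig's frame. The nose is a rolled steel lip, 14 mm along x (60 to 74), on an arm that reaches up to z=51 mm at rest and 63 mm when raised; at rest its underside is 14 mm above the bed and blocks the piece
- clip (a joint): angle of the spring clip (nose and paddle in one) about its hinge rod, which runs along x at y=38, z=32 mm in the jig's frame: 0 = at rest, 0.35 rad = paddle pressed down level, nose 26 mm above the bed, 0.40 = hard limit; 0.17 = nose resting on the piece. Pressing it level takes about 7 N on the paddle 34 mm from the rod, more nearer to it; it springs back when let go
- piece_center (a point): centre of the timber test piece, a flat block 85 mm long, 50 mm wide, 20 mm thick, about 50 g, lying loose on the bed in the channel, its length along the channel. It starts with its far end 5 to 30 mm short of the nose, 35 to 60 mm from the stop. Against the stop its centre is at x=47.5 mm in the jig's frame
- bush: brass bush, a flanged ring 34 mm wide and 28 mm tall, standing beside the jig; bystander
- nut: rusty hexagon nut, 27 mm, lying in front of the jig; bystander
- bolt: zinc hexagon bolt, 68 mm long, lying beside the jig; bystander
- marker: marker pen, 79 mm long, lying near the jig's front corner; bystander
- tin: small open steel tin of screws, 67 mm across, 38 mm tall, right of the jig; bystander
- spare_offcut: another timber offcut, 110x50x22 mm, lying on the trolley left of the jig, not part of the job; bystander
- test_piece: the same test piece as a body; origin at the centre of its underside, z up, y along its length
Mind the look-alikes: they are no part of the job. Leave any red look-alike of the test_piece alone.

How it is judged:
By the outcome, as a careful person would: the job done as asked, in the order asked, and still so for the second after the job is handed in, with the robot touching nothing.
It also fails if it takes over 45 s, if anything falls off the work surface, if the arm or the gripper's body presses on something with over 40 N, if the wrist force passes 120 N, or if a joint passes its speed limit or range.

## Working session

There is one attempt and no reset: what is moved stays moved. The work goes in short steps, Python scripts to look and compute and a tool call to move; the robot and the scene stay as the last step left them, time stands still between calls to the robot, and variables do not carry over. Pictures are saved under pics/ and viewed, about 8 in all and at most 12, crops included, and the job is handed in when it is done.

Besides the shell and the picture viewer there is one more tool, called after "Emit:" in YAML: its name, and indented under it one key for each argument. arm_command: Moves the arm, as the interface text tells. Its arguments: {"type":"object","properties":{"series":{"type":"array"},"jaw":{"type":"number"},"force":{"type":"number"}},"required":["series"]}

```bash
mkdir -p pics; python3 - <<'E'
from station import status,snapshot,camera_params
import cv2
s=status.sense();print({k:s[k] for k in('t','tcp_pos','tool_rot','force','finger_gap')})
for n in('top','side'):
    cv2.imwrite(f'pics/{n}0.png',snapshot(n)[:,:,::-1]);print(n,camera_params(n))
print(camera_params('wrist'))
E
```

```text
{'t': 0.0, 'tcp_pos': array([ 0.27996448, -0.55796719,  0.23032535]), 'tool_rot': array([ 0.37191893,  0.60229772, -0.37087985,  0.60113385]), 'force': array([-1.05571842, -0.78083952,  0.74964286]), 'finger_gap': 1.0025216837014757}
top {'fovy': 45.51010194623595, 'cx': 312.7484825140409, 'cy': 248.57755580563014, 'extrinsics': array([[ 0.01895729, -0.99334976,  0.11356441,  0.38956569],
       [-0.99979784, -0.01959537, -0.00450488, -0.05568377],
       [ 0.00670026, -0.11345605, -0.99352042,  1.10167318],
       [ 0.        ,  0.        ,  0.        ,  1.        ]])}
side {'fovy': 43.93869076009503, 'cx': 316.2247050994375, 'cy': 234.38544685423844, 'extrinsics': array([[ 0.97155829, -0.15173492,  0.18179933,  0.34510594],
       [-0.23650468, -0.66013211,  0.71294539, -0.71396988],
       [ 0.01183286, -0.7356644 , -0.67724284,  0.67473976],
       [ 0.        ,  0.        ,  0.        ,  1.        ]])}
{'fovy': 65.70646984690485, 'cx': 316.8399448298391, 'cy': 235.23994963867406, 'mount': array([[ 3.51659509e-04, -3.01996002e-01,  9.53309127e-01,
        -1.42602588e-01],
       [-4.84871730e-04, -9.53309125e-01, -3.01995823e-01,
         7.84561760e-02],
       [ 9.99999821e-01, -3.56032943e-04, -4.81669543e-04,
        -1.28157968e-03],
       [ 0.00000000e+00,  0.00000000e+00,  0.00000000e+00,
         1.00000000e+00]])}
```

View pics/top0.png

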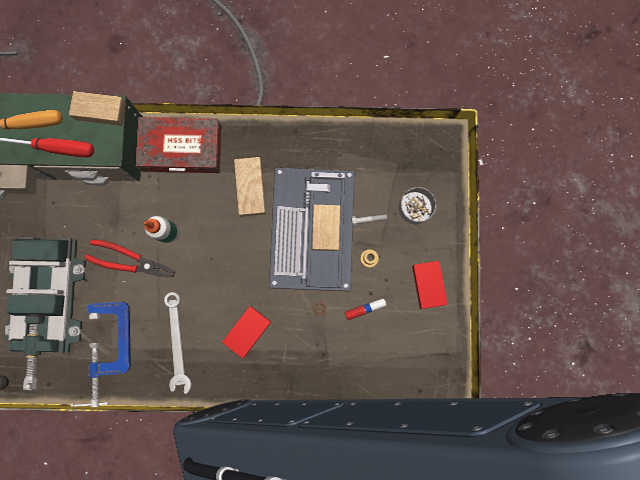

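View pics/side0.png

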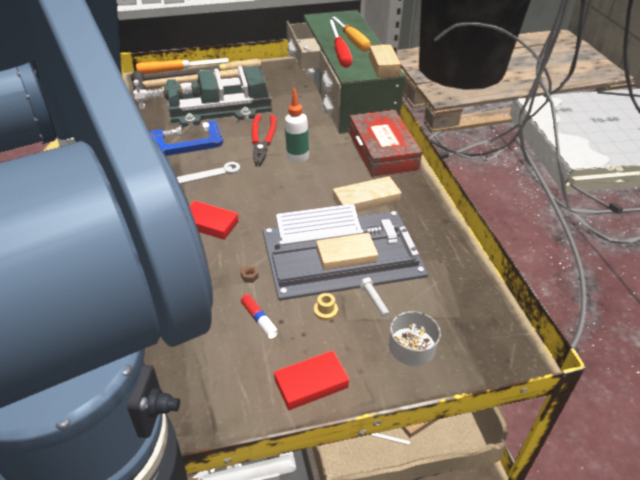

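The top view shows the jig at about (312,228). Candidates for the piece:
- timber in the channel at (326,227)
- spare offcut at (249,186)
- timber on the cabinet at (98,106)
- red blocks at (430,285) and (246,332)

By the description it is the one in the channel, (326,227). The close crop comes next.

```bash
python3 - <<'E'
import cv2
i=cv2.imread('pics/top0.png')[155:300,255:365]
cv2.imwrite('pics/crop1.png',cv2.resize(i,None,fx=4.1,fy=4.1,interpolation=cv2.INTER_CUBIC))
E
```

```text
(no output)
```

View pics/crop1.png

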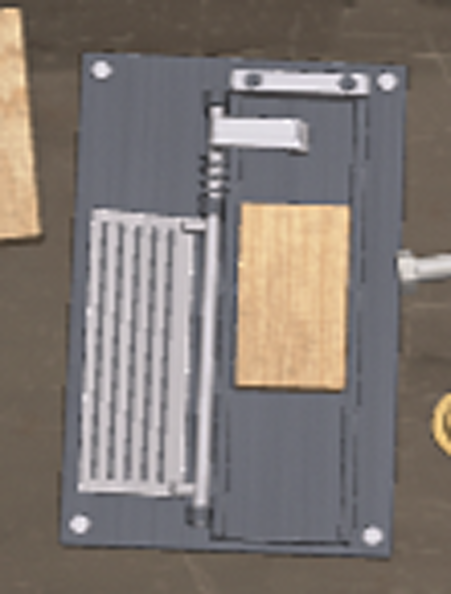

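```bash
cat > h.py <<'E'
import numpy as np
from station import camera_params
def ray(name,u,v,z):
    c=camera_params(name);f=240/np.tan(np.radians(c['fovy']/2));E=c['extrinsics']
    d=E[:3,:3]@np.array([(u-c['cx'])/f,(v-c['cy'])/f,1]);o=E[:3,3]
    return o+d*(z-o[2])/d[2]
E
python3 - <<'E'
from h import *
T=lambda u,v,z:ray('top',255+u/4.1,155+v/4.1,z)
pl=np.array([T(*p,.008) for p in((84,54),(406,66),(390,557),(62,545))])
c=pl.mean(0);ax=(pl[0]+pl[1]-pl[2]-pl[3])/2;ay=(pl[0]+pl[3]-pl[1]-pl[2])/2
print('plate',c,ax,np.linalg.norm(ax),np.linalg.norm(ay),'yaw',np.arctan2(ax[1],ax[0]),np.arctan2(-ay[0],ay[1]))
y=(np.arctan2(ax[1],ax[0])+np.arctan2(-ay[0],ay[1]))/2
R=np.array([[np.cos(y),-np.sin(y)],[np.sin(y),np.cos(y)]])
J=lambda p:1000*R.T@(p[:2]-c[:2])
for n,q in dict(piece=[(240,203,.04),(350,205,.04),(345,389,.04),(234,386,.04)],stoptop=[(232,92,.036),(367,94,.036)],
 bednear=[(210,537,.02),(350,545,.02)],nose=[(213,145,.051),(305,152,.051)],hinge=[(214,210,.036),(203,500,.036)],paddleout=[(93,210,.046),(80,490,.046)]).items():
    print(n,[J(T(*p)).round(1).tolist() for p in q])
E
```

```text
plate [ 0.55302295 -0.05938325  0.008     ] [ 0.23383231 -0.00450409  0.        ] 0.23387568657993985 0.15319030254809277 yaw -0.019259676548416184 -0.017341529090486273
piece [[41.5, -0.3], [42.5, -50.8], [-42.6, -51.2], [-43.2, -0.7]]
stoptop [[94.4, 5.4], [95.8, -57.2]]
bednear [[-111.3, 7.7], [-112.5, -56.8]]
nose [[65.7, 13.1], [64.1, -29.0]]
hinge [[38.5, 11.6], [-95.4, 11.5]]
paddleout [[34.5, 66.7], [-93.6, 66.9]]
```

The crop confirms it: timber at crop (240..350, 203..389), lying in the channel with its far end short of the nose (crop 213–305, 118–150). The paddle lies to its left at crop (80–190, 210–495).

```bash
cat >> h.py <<'E'
from station import status
from scipy.spatial.transform import Rotation as Ro
O=np.array([.5575,-.0855]);YAW=-.018
def plan(jx,jy,z,O=O,yaw=YAW):
    s=status.sense();R=Ro.from_quat(s['tool_rot']).as_matrix();c,q=np.cos(yaw),np.sin(yaw)
    t=np.r_[O+np.array([c*jx-q*jy,q*jx+c*jy]),z]
    J=np.array([[c,-q],[q,c]]).T@(s['tcp_pos'][:2]-O)*1000
    sgn=1 if R[1,2]>0 else -1
    zt=sgn*np.array([-q,c,0]);xt=R[:,0]
    a=np.arctan2(np.cross(R[:,2],zt)@xt,R[:,2]@zt)
    R2=R@Ro.from_rotvec([a,0,0]).as_matrix()
    print('t',s['t'],'jig xy',J.round(1),'z',(s['tcp_pos'][2]*1000).round(1),'F',s['force'].round(1),'gap',round(s['finger_gap'],3),'\nxtool',R[:,0].round(3),'ztool',R[:,2].round(3),'turn',a.round(4),'shift now',(R.T@(t-s['tcp_pos'])*1000).round(1),'shift after turn',(R2.T@(t-s['tcp_pos'])*1000).round(1))
E
python3 -c "
from h import *
plan(-67,36,.12)"
```

```text
t 0.1 jig xy [-269.  -477.5] z 230.4 F [0.8 0.1 0.4] gap 0.999 
xtool [-0.001  0.002 -1.   ] ztool [ 0.448 -0.894 -0.002] turn 0.4828 shift now [   217.9 -42168.7 -63288.3] shift after turn [   217.9 -66731.  -36477.1]
```

```bash
sed -i 's/c\*jx-q\*jy,q\*jx+c\*jy\])/c*jx-q*jy,q*jx+c*jy])\/1000/' h.py; python3 -c "
from h import *
plan(-67,36,.12)"
```

```text
t 0.1 jig xy [-269.  -477.5] z 230.4 F [0.8 0.1 0.4] gap 0.999 
xtool [-0.001  0.002 -1.   ] ztool [ 0.448 -0.894 -0.002] turn 0.4828 shift now [ 111.3  417.2 -360.8] shift after turn [ 111.3  202.  -513.3]
```

Emit:
arm_command:
  series:
    - [[0, 0, 0, 0.145], [0, 0, 0, 0.145], [0, 0, 0, 0.145], [0, 0, 0, 0.048]]
  jaw: 66

```text
t: 0.5
tcp_pos: [0.28, -0.5583, 0.2307]
tool_rot: [0.506, 0.495, -0.505, 0.494]
force: [-1.5, 0.5, 0.0]
finger_gap: 0.655
```

```bash
python3 -c "
from h import *
plan(-67,36,.12)"
```

```text
t 0.5 jig xy [-268.9 -477.7] z 230.7 F [-1.5  0.5  0. ] gap 0.655 
xtool [-0.     0.001 -1.   ] ztool [-0.022 -1.    -0.001] turn -0.0038 shift now [ 111.3  200.  -514.3] shift after turn [ 111.3  201.9 -513.5]
```

Emit:
arm_command:
  series:
    - [[0, 16.7, -43, 0], [0, 16.7, -43, 0], [0, 16.7, -43, 0], [0, 16.7, -43, 0], [0, 16.7, -43, 0], [0, 16.7, -43, 0], [0, 16.7, -43, 0], [0, 16.7, -43, 0], [0, 16.7, -43, 0], [0, 16.7, -43, 0]]

```text
t: 1.5
tcp_pos: [0.4552, -0.1299, 0.2312]
tool_rot: [-0.505, -0.495, 0.505, -0.495]
force: [0.6, -0.3, 0.8]
finger_gap: 0.663
```

Emit:
arm_command:
  series:
    - [[0, 16.7, -43, 0], [10, 16.7, -41, 0], [40, 0, 0, 0], [40, 0, 0, 0], [21, 0, 0, 0], [0, 0, 0, 0], [0, 0, 0, 0]]

```text
t: 2.2
tcp_pos: [0.4899, -0.0484, 0.1203]
tool_rot: [-0.504, -0.496, 0.505, -0.495]
force: [0.3, -0.4, 0.2]
finger_gap: 0.659
```

```bash
python3 - <<'E'
from h import *
from station import snapshot
import cv2
plan(-67,36,.07)
cv2.imwrite('pics/w1.png',snapshot('wrist')[:,:,::-1])
E
```

```text
t 2.2 jig xy [-68.2  35.8] z 120.3 F [ 0.3 -0.4  0.2] gap 0.659 
xtool [-0.001  0.    -1.   ] ztool [-0.018 -1.    -0.   ] turn -0.0002 shift now [50.3  1.3 -0.1] shift after turn [50.3  1.3 -0.1]
```

View pics/w1.png

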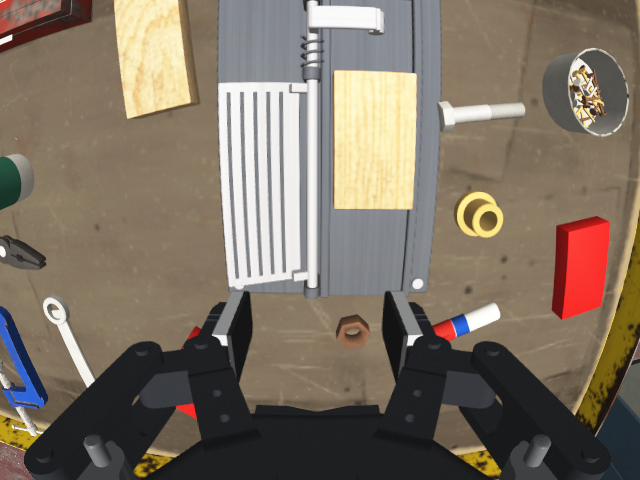

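The wrist view shows the piece at (335–416, 70–209) and the paddle at (220–305, 82–288). The fingertips are near (238,291) and (397,291).

```bash
cat >> h.py <<'E'
def wray(u,v):
    s=status.sense();R=Ro.from_quat(s['tool_rot']).as_matrix();c=camera_params('wrist')
    f=240/np.tan(np.radians(c['fovy']/2));d=np.array([u-c['cx'],v-c['cy']]);r=np.hypot(*d);th=r/f
    dc=np.r_[np.sin(th)*d/r,np.cos(th)];M=c['mount']
    return M[:3,3],M[:3,:3]@dc,s['tcp_pos'],R
def W(u,v,z):
    o,d,p,R=wray(u,v);o=p+R@o;d=R@d;w=o+d*(z-o[2])/d[2]
    c,q=np.cos(YAW),np.sin(YAW)
    return (np.array([[c,q],[-q,c]])@(w[:2]-O)*1000).round(1).tolist()
E
python3 - <<'E'
from h import *
for n,q in dict(piece=[(335,70,.04),(416,73,.04),(413,209,.04),(335,209,.04)],nose=[(308,25,.051),(383,34,.051)],
 paddle=[(219,82,.046),(229,288,.046),(303,282,.03)],rod=[(313,80,.036),(312,290,.036)],guideR=[(417,275,.026),(410,75,.026)],guideL=[(321,292,.02)]).items():
    print(n,[W(*p) for p in q])
for u,v in((228,291),(250,291),(383,291),(408,291)):
    o,d,p,R=wray(u,v)
    for x in(0,-.005,-.01): print(u,x,((o+d*(x-o[0])/d[0])*1000).round(1))
E
```

```text
piece [[41.4, 26.6], [41.7, -22.4], [-43.2, -23.5], [-43.6, 26.1]]
nose [[66.6, 42.2], [62.3, -0.2]]
paddle [[35.5, 94.6], [-95.2, 95.4], [-97.6, 46.9]]
rod [[35.6, 39.5], [-100.8, 40.7]]
guideR [[-94.9, -34.3], [42.1, -22.2]]
guideL [[-110.3, 34.3]]
228 0 [  0.    7.1 -40.4]
228 -0.005 [ -5.    9.6 -39.1]
228 -0.01 [-10.   12.1 -37.7]
250 0 [  0.    7.3 -30.6]
250 -0.005 [ -5.    9.8 -29.6]
250 -0.01 [-10.   12.3 -28.6]
383 0 [ 0.   7.3 26.7]
383 -0.005 [-5.   9.8 25.7]
383 -0.01 [-10.   12.2  24.7]
408 0 [ 0.   7.  37.9]
408 -0.005 [-5.   9.5 36.5]
408 -0.01 [-10.   12.   35.1]
```

Emit:
arm_command:
  series:
    - [[25, 0, 0, 0], [25, 0, 0, 0], [15, 0, 0, 0], [5, 0, 0, 0], [0, 0, 0, 0]]

```text
t: 2.75
tcp_pos: [0.4906, -0.0488, 0.051]
tool_rot: [0.505, 0.495, -0.504, 0.496]
force: [1.3, -0.2, 0.1]
finger_gap: 0.662
```

```bash
python3 - <<'E'
from h import *
from station import snapshot
import cv2
plan(-67,36,.022)
cv2.imwrite('pics/w2.png',snapshot('wrist')[:,:,::-1])
E
```

```text
t 2.75 jig xy [-67.6  35.5] z 51.0 F [ 1.3 -0.2  0.1] gap 0.662 
xtool [ 0.001 -0.    -1.   ] ztool [-0.018 -1.     0.   ] turn -0.0005 shift now [29.   0.6 -0.5] shift after turn [29.   0.6 -0.5]
```

View pics/w2.png

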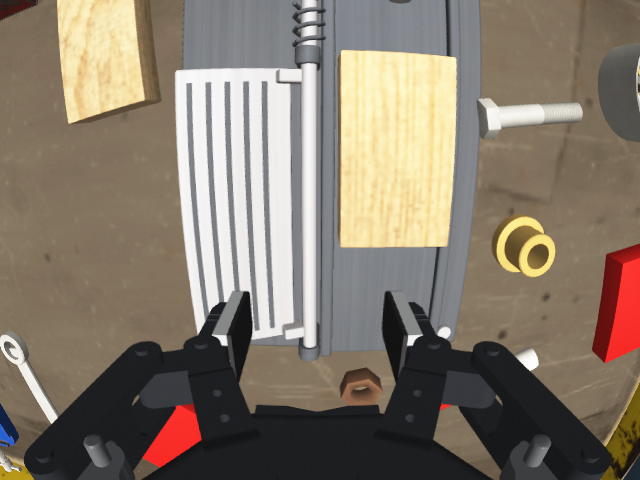

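The piece's near end is at row 247 and the fingertips' front at row 291. The left tip is over the paddle and the right tip over the channel, clear of the guides. I'll press down gently.

Emit:
arm_command:
  series:
    - [[4, 0, 0, 0], [4, 0, 0, 0], [4, 0, 0, 0], [3, 0, 0, 0], [0, 0, 0, 0]]

```text
t: 3.3
tcp_pos: [0.4896, -0.0483, 0.0349]
tool_rot: [-0.504, -0.496, 0.505, -0.495]
force: [0.2, 0.9, -0.2]
finger_gap: 0.661
```

Emit:
arm_command:
  series:
    - [[3, 0, 0, 0], [3, 0, 0, 0], [2, 0, 0, 0], [0, 0, 0, 0]]

```text
t: 3.7
tcp_pos: [0.49, -0.0482, 0.0273]
tool_rot: [0.505, 0.495, -0.504, 0.495]
force: [0.6, 1.9, 4.1]
finger_gap: 0.661
```

Emit:
arm_command:
  series:
    - [[3, 0, 0, 0], [3, 0, 0, 0], [0, 0, 0, 0]]

```text
t: 4.0
tcp_pos: [0.4901, -0.0486, 0.0216]
tool_rot: [0.504, 0.495, -0.504, 0.496]
force: [0.5, 0.8, 7.7]
finger_gap: 0.66
```

Emit:
arm_command:
  series:
    - [[2, 0, 0, 0], [0, 0, 0, 0]]

```text
t: 4.2
tcp_pos: [0.4901, -0.0489, 0.0202]
tool_rot: [0.504, 0.495, -0.504, 0.496]
force: [-1.4, -1.1, 10.6]
finger_gap: 0.658
```

```bash
python3 - <<'E'
from h import *
from station import snapshot
import cv2
plan(-67,36,.019)
i=snapshot('side')[180:310,230:450,::-1]
cv2.imwrite('pics/s2.png',cv2.resize(i,None,fx=3.6,fy=3.6,interpolation=cv2.INTER_CUBIC))
cv2.imwrite('pics/w3.png',snapshot('wrist')[:,:,::-1])
E
```

```text
t 4.2 jig xy [-68.   35.4] z 20.2 F [-1.4 -1.1 10.6] gap 0.658 
xtool [ 0.001 -0.001 -1.   ] ztool [-0.018 -1.     0.001] turn 0.0004 shift now [ 1.2  1.  -0.6] shift after turn [ 1.2  1.  -0.6]
```

View pics/s2.png

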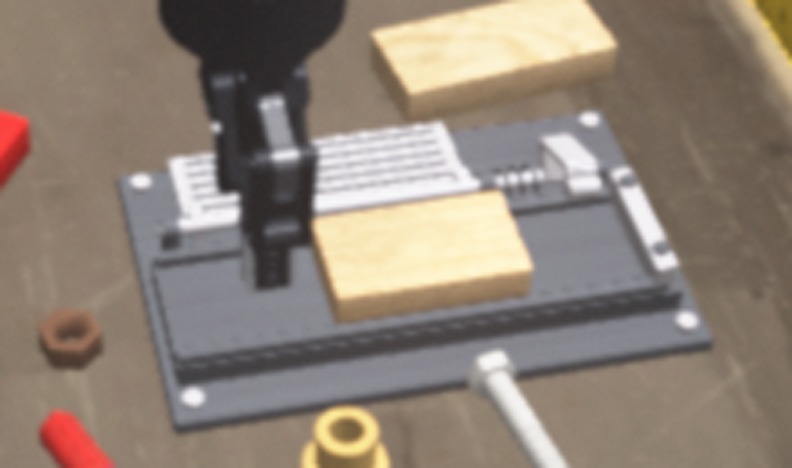

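The paddle looks level, at about 10 N, which is near its limit. The right finger stands in the channel behind the piece, whose near end is at crop (315–340, 225–320). Now I'll push along +x, which is tool y.

Emit:
arm_command:
  series:
    - [[0, 4, 0, 0], [0, 4, 0, 0], [0, 4, 0, 0], [0, 3, 0, 0], [0, 3, 0, 0], [0, 3, 0, 0], [0, 3, 0, 0], [0, 3, 0, 0], [0, 3, 0, 0]]

```text
t: 5.2
tcp_pos: [0.5119, -0.0468, 0.0197]
tool_rot: [-0.501, -0.501, 0.507, -0.491]
force: [-10.1, 1.6, 18.2]
finger_gap: 0.657
```

Emit:
arm_command:
  series:
    - [[0, 3, 0, 0], [0, 3, 0, 0], [0, 3, 0, 0], [0, 3, 0, 0], [0, 3, 0, 0], [0, 3, 0, 0], [0, 3, 0, 0]]

```text
t: 5.9
tcp_pos: [0.5329, -0.0472, 0.0198]
tool_rot: [-0.501, -0.501, 0.507, -0.491]
force: [-10.1, 1.1, 19.0]
finger_gap: 0.659
```

```bash
python3 - <<'E'
from h import *
from station import snapshot
import cv2
plan(-4,36,.020)
cv2.imwrite('pics/w4.png',snapshot('wrist')[:,:,::-1])
E
```

```text
t 5.9 jig xy [-25.3  37.8] z 19.8 F [-10.1   1.1  19. ] gap 0.659 
xtool [-0.017  0.004 -1.   ] ztool [-0.015 -1.    -0.004] turn 0.0027 shift now [-0.6 21.3  1.9] shift after turn [-0.6 21.3  1.8]
```

View pics/w4.png

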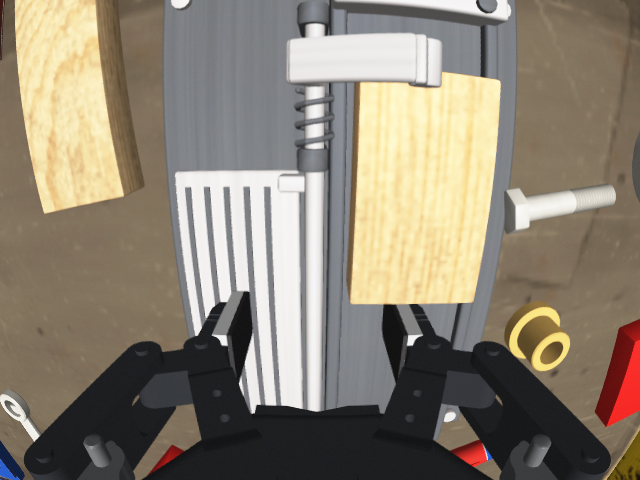

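The piece's far end is now going under the raised nose (290–440, 35–85), with the finger against its near end at row 303. The vertical load rose to 18 N, so I'll ease up 0.7 mm while pushing.

Emit:
arm_command:
  series:
    - [[-0.7, 3, 0, 0], [0, 3, 0, 0], [0, 3, 0, 0], [0, 3, 0, 0], [0, 2, 0, 0]]

```text
t: 6.45
tcp_pos: [0.5505, -0.0485, 0.0202]
tool_rot: [-0.502, -0.499, 0.506, -0.493]
force: [-7.2, 0.7, 9.7]
finger_gap: 0.66
```

Emit:
arm_command:
  series:
    - [[0, 2, 0, 0], [0, 2, 0, 0]]

```text
t: 6.65
tcp_pos: [0.5542, -0.0486, 0.0201]
tool_rot: [-0.502, -0.499, 0.506, -0.493]
force: [-6.3, 0.4, 10.6]
finger_gap: 0.658
```

Emit:
arm_command:
  series:
    - [[0, 2, 0, 0], [0, 0, 0, 0]]

```text
t: 6.85
tcp_pos: [0.5557, -0.0486, 0.0201]
tool_rot: [-0.502, -0.499, 0.507, -0.492]
force: [-8.1, -0.1, 10.8]
finger_gap: 0.66
```

Emit:
arm_command:
  series:
    - [[0, 1, 0, 0], [0, 1, 0, 0], [0, 0, 0, 0]]

```text
t: 7.15
tcp_pos: [0.5557, -0.0486, 0.0202]
tool_rot: [-0.501, -0.5, 0.507, -0.491]
force: [-11.4, -0.9, 14.0]
finger_gap: 0.658
```

```bash
python3 - <<'E'
from h import *
from station import snapshot
import cv2
plan(-4,36,.020)
cv2.imwrite('pics/w5.png',snapshot('wrist')[:,:,::-1])
E
```

```text
t 7.15 jig xy [-2.5 36.9] z 20.2 F [-11.4  -0.9  14. ] gap 0.658 
xtool [-0.015  0.003 -1.   ] ztool [-0.017 -1.    -0.002] turn 0.0009 shift now [ 0.2 -1.5  0.9] shift after turn [ 0.2 -1.5  0.9]
```

View pics/w5.png

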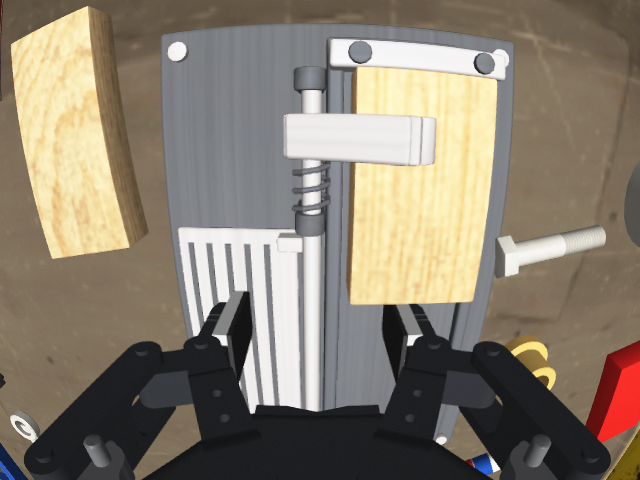

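The arm has stopped advancing and the x force is up to 11 N. The piece's far edge (row ~70) is against the stop, under the nose (285–435, 115–165). I'll back the finger off with the paddle still held, then rise slowly.

Emit:
arm_command:
  series:
    - [[0, -2, 0, 0], [0, -3, 0, 0], [0, -3, 0, 0], [0, -2, 0, 0], [0, 0, 0, 0]]

```text
t: 7.7
tcp_pos: [0.555, -0.0492, 0.0212]
tool_rot: [0.506, 0.494, -0.504, 0.496]
force: [2.3, 4.5, 7.0]
finger_gap: 0.659
```

Emit:
arm_command:
  series:
    - [[-2, 0, 0, 0], [-2, 0, 0, 0], [-2, 0, 0, 0], [-2, 0, 0, 0], [-2, 0, 0, 0], [-3, 0, 0, 0], [-3, 0, 0, 0], [-4, 0, 0, 0], [-10, 0, 0, 0], [0, 0, 0, 0]]

```text
t: 8.7
tcp_pos: [0.5538, -0.0498, 0.0514]
tool_rot: [0.505, 0.495, -0.504, 0.496]
force: [0.8, -0.5, 0.0]
finger_gap: 0.662
```

Emit:
arm_command:
  series:
    - [[-30, 0, 0, 0], [-40, 0, 0, 0], [-40, 0, 0, 0], [0, -20, 0, 0], [0, -40, 0, 0], [0, -30, 0, 0], [0, 0, 0, 0]]

```text
t: 9.4
tcp_pos: [0.4573, -0.0464, 0.1598]
tool_rot: [-0.504, -0.497, 0.506, -0.493]
force: [-0.6, 0.4, 0.3]
finger_gap: 0.661
```

```bash
python3 - <<'E'
from h import *
from station import snapshot
import cv2
plan(-4,36,.020)
w=snapshot('wrist')[:,:,::-1]
s=cv2.resize(snapshot('side')[180:310,230:450,::-1],(640,378),interpolation=cv2.INTER_CUBIC)
cv2.imwrite('pics/f.png',cv2.vconcat([w[:220],s]))
E
```

```text
t 9.4 jig xy [-100.9   37.3] z 159.8 F [-0.6  0.4  0.3] gap 0.661 
xtool [-0.007  0.002 -1.   ] ztool [-0.019 -1.    -0.002] turn -0.0006 shift now [139.2  97.8   1.5] shift after turn [139.2  97.8   1.6]
```

View pics/f.png

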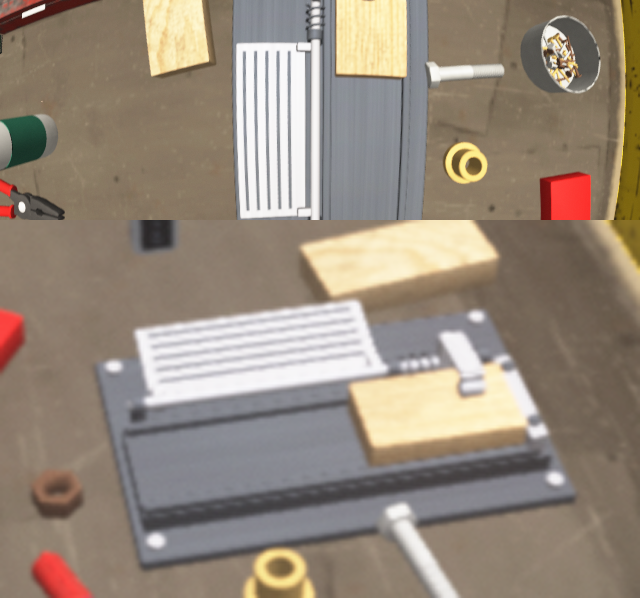

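The piece is at the stop, with the nose down on it (side crop 470,385) and the paddle sprung part way up. One last top-view check of the stop contact.

```bash
python3 - <<'E'
from station import snapshot
import cv2
i=snapshot('top')[160:240,290:370,::-1]
cv2.imwrite('pics/t2.png',cv2.resize(i,None,fx=7,fy=7,interpolation=cv2.INTER_CUBIC))
E
```

```text
(no output)
```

View pics/t2.png

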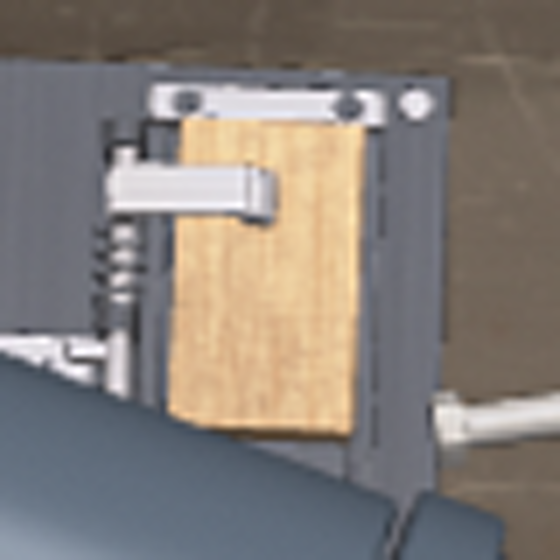

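The far edge sits flush against the stop at (185–365, 120), with no gap, and the nose lies on the piece.

```bash
python3 -c "
from station import ticket
print(ticket.sign_off())"
```

```text
the job is handed in; nothing more can be done
None
```

The test piece is loaded: its far end is against the end stop, the clip nose is down on it, and the job is handed in, with the robot's clock at about 9.5 s.

I held the paddle down level with one fingertip and pushed the piece under the raised nose with the other. I stopped when the arm stopped advancing and the push force rose to about 11 N. Then I backed the finger off with the paddle still held, let the paddle up slowly and moved clear.

- **Last checks:** the last top and side pictures show no gap at the stop, the nose on the piece and the paddle sprung part way up. The wrist force was about zero, and none of the bystanders in those views looked moved.
- **Disagreement:** the top and wrist cameras differed by about 4 mm on where the jig lies along the push direction. I therefore judged the end of the push by force and picture, not by coordinates.
- **Off plan:** part way through the push the load on the paddle rose to about 19 N, so I eased up 0.7 mm.

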